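Set the rotating specimen stage to its index and clamp it

TASK

Push the upright post on the specimen stage's lever round its arc until the lever's pointer arm stands centred over the index clip on the scale rim (within 3 degrees). Then push the post of the small clamp lever on the stage's right-hand lug away from the robot, round its arc as far as it goes, so that the setting is locked. Only push, with the fingertips or the outside of the fingers: do not take a post between the fingers, do not lift the dish or push it out of its seat on the stage, and leave the things standing round about where they are.

Things in the scene. Friction and masses are not known exactly. Their poses are not given: they have to be found in the camera images.
- stage_base: fixed round grey foot of the stage, 230 mm in diameter, top at z = 22 mm, with a scale of black ticks on its flange. Origin at the centre of the underside, on the stage's upright turning axis; z up; -x of its frame points to the front (the robot's side), -y to the right. It is yawed up to 0.3 rad. On its right a 50 mm wide lug carries the clamp lever, whose upright pivot is at (-30, -135) mm in this frame
- stage (a joint): angle of the rotating stage (dark ring 172 mm in diameter, top at z = 34 mm) on the foot, rad, counter-clockwise positive seen from above. At angle q the lever points along (-cos q, -sin q) in the frame of stage_base: 0 is straight to the front, negative to the left. It turns from -1.15 to 0.8, starts to the left of the index clip, and stays where it is left (about 2 N at the post to turn it, no spring)
- lever_post (a point): centre of the top, at z = 80 mm, of the stage lever's upright steel post: 10 mm in diameter, 120 mm from the turning axis. It can be pushed anywhere from z = 42 mm to the top; under it is the flat lever arm, 8 mm wide, from z = 29.5 to 35.5 mm, which runs out over the scale and is the pointer
- pointer (a point): the reading point of the pointer arm: on its centre line at its underside, 100 mm from the turning axis, z = 30 mm. It must come over index
- index (a point): the mark to set to: on the centre line of the index clip, 100 mm from the turning axis, z = 30 mm. The clip is a fixed aluminium block 16 mm wide hooked over the rim of the flange, top at z = 27 mm, so that the lever arm passes over it; it stands at a different angle each time (between -0.1 and 0.5 rad in the sense of stage)
- clamp (a joint): angle of the clamp lever, rad, counter-clockwise positive seen from above: 0 (open) when it points to -y of stage_base (right), growing as its post is pushed to the back (+x), up to the stop at 1.2 (locked). At angle c it points along (sin c, -cos c) in the frame of stage_base. Stays where it is left (about 2 N at the post to turn it, no spring); it starts at 0 to 0.2
- clamp_post (a point): centre of the top, at z = 77 mm, of the clamp lever's upright steel post: 10 mm in diameter, 50 mm from the clamp's pivot. It can be pushed anywhere from z = 36 mm to the top
- dish: covered clear petri dish, 59 mm in diameter, 13 mm high, lying loose in the lipped seat in the middle of the stage; origin at the centre of its underside, z = 34 mm. It turns with the stage
- spare_dish: bystander: loose clear petri dish, 59 mm, 13 mm high, on the worktop to the left of the stage; origin under its centre
- beaker: bystander: small glass beaker 52 mm wide, 60 mm high, to the left of the stage; origin under its centre
- flask: bystander: conical glass flask 63 mm wide, 102 mm high, behind the stage; origin under its centre
- bottle: bystander: small white bottle 44 mm wide, 99 mm high, behind the stage; origin under its centre
- tweezers: bystander: steel tweezers 126 mm long, 9 mm high, lying on the worktop to the right and in front of the stage; origin under their centre
Not all that is in view belongs to the job. What is shaped like the dish but turquoise is not meant.

How it is judged:
By the outcome, as a careful person would: the job done as asked, in the order asked, and still so for the second after the job is handed in, with the robot touching nothing.
It also fails if it takes over 54 s, if anything falls off the work surface, if the arm or the gripper's body presses on something with over 40 N, if the wrist force passes 120 N, or if a joint passes its speed limit or range.

ROBOT

A 7-joint arm with a two-finger parallel gripper is mounted at the origin on a cart in front of the work surface, level with it; the furniture and walls round the work are solid. World frame = base frame: x ahead of the robot, y to its left, z up, the work surface at z = 0. Lengths are in m, angles in degrees, forces in N, time in s.
With the tool pointing down it reaches from about 0.425 to 0.925 m from the base axis. Payload 6.8 kg.
Tool frame: the origin (TCP) lies on the centre line of the jaws, within the pads' length; the fingertips stand r.tip_reach ahead of it and the grasp point (between the pads) lies 3 mm ahead of it (r.tip_reach is the distance from the TCP to the fingertips, in m); z points along the fingers, x is the direction in which the jaws open and shut, and the axes are right-handed (so a half turn about z gives the same grasp; the last joint's range is limited). The gripper opens to 85 mm and grips with 20 to 120 N. Pads are 22 mm wide; open, the fingers measure 114 mm over their backs; the gripper's body (76 mm by 85 mm) begins 54 mm behind the grasp point. The pads swing forward as they close: fully open they stand 13 mm farther back than shut.
Start: joints at [-75.35, 27.33, 1.283, 89.118, -0.659, 63.558, -4.761], TCP at [0.24, 0.631, 0.222] pointing down, gripper open.
Joint ranges: [-169.35, 169.35], [-19.33, 120.38], [-80.79, 83.38], [13.8, 139.57], [-78.32, 258.32], [9.67, 109.79], [-169.56, 169.56]. Speed limits (degrees/s): [136.94, 136.94, 180, 180, 180, 180, 180].

INTERFACE

Orientations are given as [roll, pitch, yaw] about the fixed x, y, z axes, in that order (R = Rz(yaw) Ry(pitch) Rx(roll)).
In Python, from rig import r gives the robot as it stands. The module is installed in compiled form; this text tells all that it offers.
- The arm moves only by the tool move_arm, never from a script. Its argument "moves" is a list of rows, each a list of 4 numbers: the shift along the world's x, y, z in cm, then the turn about the world's z in degrees. In form: [[dx, dy, dz, spin], ...]. A call has exactly 8 rows; each row shifts and turns the commanded pose from where the row before left it; what a row does not reach is not made up. A row lasts 1/12 s, in which the tool goes at most 41.7 mm and 7.16 degrees, less where a joint would pass 70% of its speed; a pose out of reach is approached as far as the arm can. A call is refused whole if a number of a shift passes 4.17 or a number of a turn 7.16, either way. A call with a gripper value outside its range is refused whole. "jaw" is the opening in per cent of the stroke, from 0 (shut) to 100 (fully open), set as the call begins (left out, the last holds). The fingers move at their own pace and stop on an object; the grip force is fixed at half the most. Time passes only in rows, so rows that do not move let the fingers close, or fill a call up. It gives the time, the measured TCP pose, the force and the opening at its end, in the units of the state.
- r.sense(): the state, without advancing time (a new reading comes with each control period).
- r.get_image(name): name is "scene" or "top"; returns the picture (384x512x3 uint8, red, green, blue); there is no depth.
- r.calibration(name): a dict with "intrinsics" (3x3 intrinsics, pixels), "dist" ([k1, k2, p1, p2, k3] as OpenCV has them; the pictures are not rectified), "world_to_cam" (4x4, takes a point from world to camera coordinates). Camera axes: x right, y down, z forward; pixel columns grow to the right and rows downward; lengths in m; the calibration is good to about 2 mm. A picture is of the moment at which its call begins. calibration takes no time and is no camera call.
- r.close_job(): hands the job in, once; it reports no verdict.
Trained networks look in the newest picture that a camera, given by its name, has taken for a name from the list of things; names that differ only in an ending like _2 or _b are one class to them, and where a whole thing is asked for, a point or a joint stands for the part that bears it (a point fixed in the world has none). Each returns a list of dicts, best first, with "confidence" (0 to 1); they miss things now and then, are a little off and sometimes report something else, mostly with a low value. They report only what shows in the picture. A call takes as long as a camera call. They do not tell look-alikes from the thing itself.
- r.spot_in(label, camera): "rect" ([centre column, centre row, width, height] in pixels, round what is visible of it).
- r.spot_point(label, camera): "centre" ([column, row] in pixels: a listed point, or the origin of a listed thing).
The state is a dict: "t": time; "q": joint angles; "joint_velocities": joint speeds; "tau": joint torques, N m; "ee_pos": TCP position; "ee_rot": TCP orientation; "force": force on the tool from outside, world axes, zero at the start; "ft_torque": the same for the moment, N m; "opening": finger opening in m.
Only numpy, scipy, OpenCV 4.12 (cv2) and the standard library are available. Lean on these libraries where they do the work, as an engineer would, in place of code of your own. Each camera call takes 0.05 s, during which the arm holds its last target. There are 200 camera calls.

## Working session

There is one attempt and no reset: what is moved stays moved. The work goes in short steps, Python scripts to look and compute and a tool call to move; the robot and the scene stay as the last step left them, time stands still between calls to the robot, and variables do not carry over. Pictures are saved under pics/ and viewed, about 8 in all and at most 12, crops included, and the job is handed in when it is done.

Besides the shell and the picture viewer there is one more tool, called after "Request:" as a command line: name --pt "numbers of a row" for each row, then --argument value for the rest. move_arm: Moves the arm, as the interface text tells. Its arguments: {"type":"object","properties":{"moves":{"type":"array","items":{"type":"array","items":{"type":"number"}}},"jaw":{"type":"number"}},"required":["moves"]}

```bash
mkdir -p pics; cat > h.py <<'E'
import numpy as np, cv2
from rig import r
def ray(cam,px):
    c=r.calibration(cam);K=np.array(c["intrinsics"]);d=np.array(c["dist"]);T=np.array(c["world_to_cam"])
    u=cv2.undistortPoints(np.array([[px]],float),K,d)[0,0]
    R=T[:3,:3];o=-R.T@T[:3,3];v=R.T@np.array([u[0],u[1],1]);return o,v/np.linalg.norm(v)
def atz(cam,px,z):
    o,v=ray(cam,px);return o+v*(z-o[2])/v[2]
def proj(cam,P):
    c=r.calibration(cam);T=np.array(c["world_to_cam"])
    return cv2.projectPoints(np.array(P,float).reshape(-1,3),cv2.Rodrigues(T[:3,:3])[0],T[:3,3],np.array(c["intrinsics"]),np.array(c["dist"]))[0][:,0]
def snap(cam,name,box=None,s=1):
    im=r.get_image(cam)[:,:,::-1]
    if box: im=im[box[1]:box[3],box[0]:box[2]]
    cv2.imwrite("pics/"+name,cv2.resize(im,None,fx=s,fy=s,interpolation=cv2.INTER_CUBIC))
E
python3 - <<'E'
from h import *
s=r.sense();print(s["t"],s["ee_pos"],s["ee_rot"],s["opening"],s["force"],r.tip_reach)
for cam in("scene","top"):
    snap(cam,cam+"0.png")
    print(cam,ray(cam,(256,192)))
    for n,z in(("stage_base",0),("lever_post",.08),("pointer",.03),("index",.03),("clamp_post",.077),("dish",.034)):
        for d in r.spot_point(n,cam)[:2]: print(n,np.round(d["centre"],1),round(d["confidence"],2),atz(cam,d["centre"],z).round(4))
E
python3 -c "
import cv2,numpy as np
a=[cv2.imread('pics/%s0.png'%n) for n in('scene','top')]
"
```

```text
0.0 [0.23998357 0.6302355  0.22089253] [1.79989799e+02 1.08046661e-01 6.91567263e+01] 0.08566009313522732 [-0.28152823 -0.60644638 -0.08085502] 0.022
scene (array([ 0.22226448, -0.4008456 ,  0.65877783]), array([ 0.41996988,  0.60802603, -0.67374301]))
stage_base [273.5 221.4] 0.92 [0.6054 0.079  0.    ]
lever_post [221.8 198.8] 0.75 [0.5043 0.1494 0.08  ]
pointer [229.1 216.1] 0.55 [0.5113 0.1341 0.03  ]
index [243.5 239.6] 0.67 [0.4986 0.0523 0.03  ]
index [302.6 300.8] 0.67 [ 0.5059 -0.1441  0.03  ]
clamp_post [327.1 244.6] 0.74 [ 0.6107 -0.0941  0.077 ]
dish [358.9 253.6] 0.85 [ 0.6779 -0.1303  0.034 ]
dish [270.5 210.1] 0.56 [0.6025 0.0885 0.034 ]
top (array([0.50240168, 0.15901812, 0.99005414]), array([ 0.07652746, -0.02900903, -0.99664539]))
stage_base [273.9 182.1] 0.75 [0.602  0.0902 0.    ]
lever_post [246.5 226.5] 0.65 [0.5004 0.1503 0.08  ]
lever_post [274.1 181.4] 0.43 [0.5955 0.0954 0.08  ]
pointer [251.6 216.9] 0.69 [0.5214 0.1393 0.03  ]
index [290.5 223.6] 0.54 [0.509  0.0539 0.03  ]
clamp_post [363.9 178.2] 0.65 [ 0.6078 -0.0936  0.077 ]
dish [273.7 178.5] 0.7 [0.6065 0.0932 0.034 ]
dish [368.5 138.9] 0.63 [ 0.7005 -0.1149  0.034 ]
```

View pics/scene0.png

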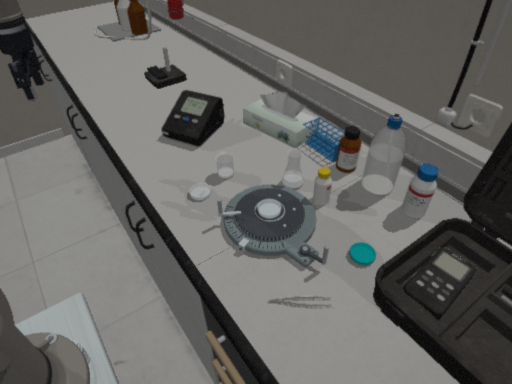

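View pics/top0.png

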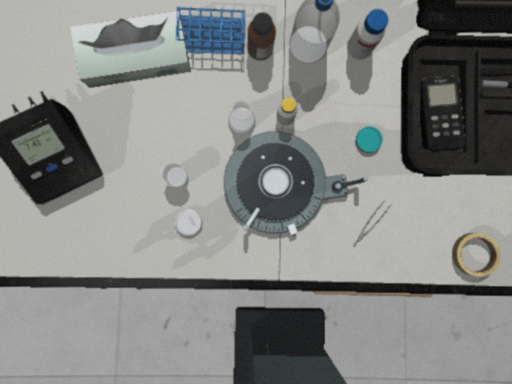

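The lever's post is at about (246,226) in the top view, the index clip at (292,229) and the clamp post at (364,179). The higher-ranked "dish" hit is the turquoise decoy. I'll zoom in to refine these.

```bash
python3 - <<'E'
from h import *
snap("top","t1.png",(215,120,385,250),4.6)
im=r.get_image("top")
# axis: circle centre of dark ring
g=cv2.cvtColor(im,cv2.COLOR_RGB2GRAY)
for c in [(.604,.0905)]:
    pass
# clip: bright aluminium blobs near rim
m=(g>190).astype(np.uint8); m[:205]=0;m[245:]=0;m[:,:235]=0;m[:,310:]=0
n,l,st,ce=cv2.connectedComponentsWithStats(m)
print(st[1:],ce[1:])
# dark ring fit
m=(g<75).astype(np.uint8);m[:,:215]=0;m[:,335:]=0;m[:130]=0;m[240:]=0
cs,_=cv2.findContours(m,cv2.RETR_EXTERNAL,cv2.CHAIN_APPROX_NONE);c=max(cs,key=cv2.contourArea);h=cv2.convexHull(c)
e=cv2.fitEllipse(h);print(e,atz("top",e[0],.034),atz("top",(e[0][0]+e[1][0]/2,e[0][1]),.034))
E
```

```text
[[247 209  11  16  37]
 [289 224   8  10  56]] [[251.89189189 217.18918919]
 [292.19642857 228.625     ]]
((275.1429748535156, 182.30404663085938), (76.78984069824219, 77.66837310791016), 30.085351943969727) [0.59823929 0.08983065 0.034     ] [0.60061979 0.00545546 0.034     ]
```

View pics/t1.png

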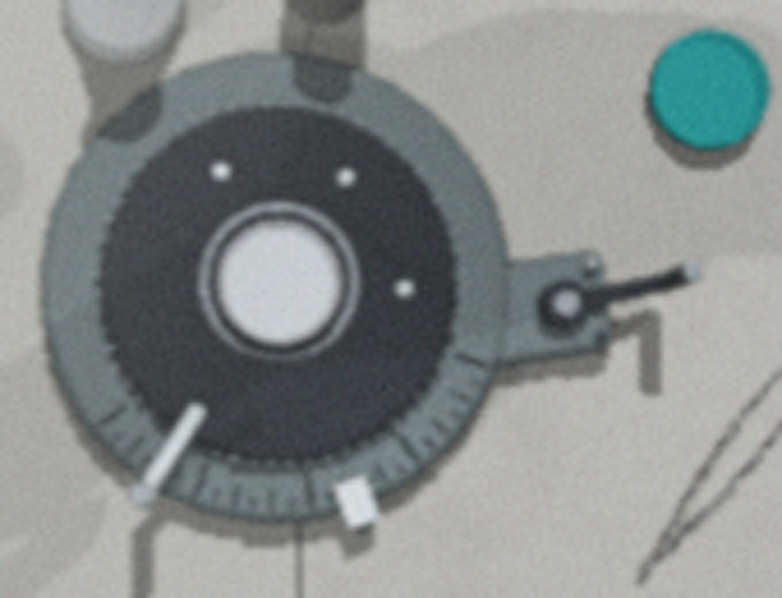

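```bash
cat > geo.py <<'E'
from h import *
def tri(pa,pb):
    (o1,v1),(o2,v2)=ray("top",pa),ray("scene",pb)
    A=np.c_[v1,-v2];t=np.linalg.lstsq(A,o2-o1,rcond=None)[0];a,b=o1+t[0]*v1,o2+t[1]*v2
    return (a+b)/2,np.linalg.norm(a-b)
E
python3 - <<'E'
from geo import *
ax=atz("top",(275.1,182.3),.034)[:2];ax2=atz("top",(274.8,182.4),.022)[:2]
piv=atz("top",(338,185.9),.04)[:2]
print("axis",ax,ax2,"piv",piv)
ax=(ax+ax2)/2
v=piv-ax;yaw=np.degrees(np.arctan2(v[1],v[0])-np.arctan2(-135,-30));print("yaw",yaw,np.linalg.norm(v))
for n,p,z in(("clip",(292.4,228.8),.027),("post",(245.7,227),.08),("armin",(258,208.7),.0355),("clamp",(365.4,178.7),.077)):
    w=atz("top",p,z)[:2];d=w-ax;print(n,w,np.linalg.norm(d),"world dir",np.degrees(np.arctan2(d[1],d[0])), "q",(np.degrees(np.arctan2(-d[1],-d[0]))-yaw))
print(tri((245.7,227),(221.8,198.8)),tri((365.4,178.7),(327.1,244.6)))
w=atz("top",(365.4,178.7),.077)[:2]-piv;print(np.linalg.norm(w),"c",np.degrees(np.arctan2(w[1],w[0]))-(yaw-90))
for n in("spare_dish","beaker","flask","bottle","tweezers"):
    for d in r.spot_point(n,"top")[:1]:print(n,atz("top",d["centre"],0).round(3),d["confidence"])
E
```

```text
axis [0.59824552 0.08992505] [0.59920714 0.08971872] piv [ 0.59362172 -0.04725313]
yaw 10.39612790420655 0.13717002606210155
clip [0.49775448 0.04923407] 0.10882409751862582 world dir -158.10127340752845 q 11.502598688264998
post [0.4993493  0.15194207] 0.11719517806926923 world dir 147.99066043656032 q -42.40546746764623
armin [0.53944893 0.12597369] 0.06943171579643335 world dir 148.6220260471832 q -41.77410185702334
clamp [ 0.60685773 -0.09679945] 0.18679839940209048 world dir -87.5051056204089 q 82.09876647538455
(array([0.50183754, 0.15066777, 0.07995664]), np.float64(0.005591067138128581)) (array([ 0.60700948, -0.09606018,  0.08137171]), np.float64(0.0015749511462251986))
0.051283816072735765 c 4.560822170609953
spare_dish [0.509 0.28  0.   ] 0.74
beaker [0.614 0.313 0.   ] 0.68
flask [0.739 0.163 0.   ] 0.69
tweezers [ 0.519 -0.132  0.   ] 0.51
```

Request:
move_arm --pt "2 -4 0 5" --pt "2 -4 0 5" --pt "2 -4 0 5" --pt "2 -4 0 5" --pt "2 -4 0 0" --pt "2 -4 0 0" --pt "2 -4 0 0" --pt "2 -4 0 0" --jaw 0

```text
t: 1.72
ee_pos: [0.3899, 0.3308, 0.2223]
ee_rot: [180.0, -0.0, 89.2]
force: [0.6, 0.5, -0.1]
opening: -0.0002
```

Request:
move_arm --pt "2.14 -2.72 -1 0" --pt "2.14 -2.72 -1 0" --pt "2.14 -2.72 -1 0" --pt "2.14 -2.72 -1 0" --pt "2.14 -2.72 -1 0" --pt "0 0 -3 0" --pt "0 0 -3 0" --pt "0 0 -3 0"

```text
t: 2.38
ee_pos: [0.4973, 0.1961, 0.0813]
ee_rot: [179.9, -0.1, 89.0]
force: [0.2, 0.5, -0.4]
opening: 0.0001
```

```bash
python3 - <<'E'
from h import *
s=r.sense();print(s["t"],s["ee_pos"],s["force"])
snap("scene","s2.png",(150,130,350,280),4)
E
```

```text
2.3833 [0.49725781 0.19610338 0.0813229 ] [ 0.21883004  0.48150297 -0.35903591]
```

View pics/s2.png

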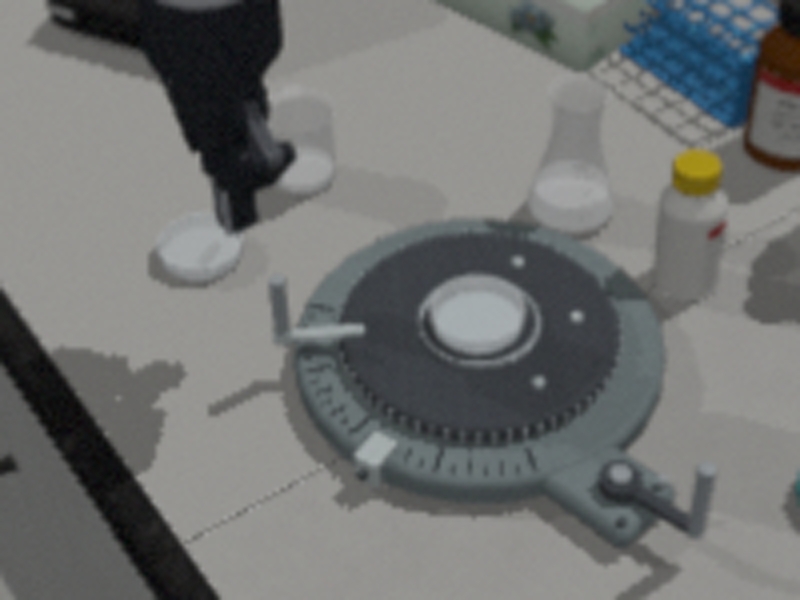

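Request:
move_arm --pt "-0.1 -1 0 0" --pt "-0.2 -0.9 0 0" --pt "-0.2 -0.8 0 0" --pt "-0.2 -0.8 0 0" --pt "-0.2 -0.8 0 0" --pt "-0.2 -0.8 0 0" --pt "-0.2 -0.8 0 0" --pt "-0.2 -0.7 0 0"

```text
t: 3.1
ee_pos: [0.4812, 0.1297, 0.0823]
ee_rot: [180.0, -0.0, 89.1]
force: [0.1, -0.1, -0.0]
opening: -0.0001
```

Request:
move_arm --pt "-0.1 -0.7 0 0" --pt "0 -0.7 0 0" --pt "0 -0.7 0 0" --pt "0 -0.6 0 0" --pt "0.1 -0.6 0 0" --pt "0.1 -0.6 0 0" --pt "0.1 -0.4 0 0" --pt "0 0 0 0"

```text
t: 3.77
ee_pos: [0.4836, 0.0866, 0.0819]
ee_rot: [180.0, 0.0, 89.1]
force: [-0.2, -0.3, 0.1]
opening: 0.0002
```

```bash
python3 - <<'E'
from h import *
s=r.sense();print(s["t"],s["ee_pos"],s["force"])
ax=np.array([.5988,.0898])
for cam in("top","scene"):
  for n,z in(("lever_post",.08),("pointer",.03),("index",.03)):
    for d in r.spot_point(n,cam)[:2]:
        w=atz(cam,d["centre"],z)[:2];print(cam,n,np.round(d["centre"],1),round(d["confidence"],2),w,np.degrees(np.arctan2(*(w-ax)[::-1]))%360,np.linalg.norm(w-ax))
snap("scene","s3.png",(190,160,310,270),5)
E
```

```text
3.7667 [0.48357582 0.08659772 0.08191326] [-0.23665245 -0.25179788  0.10350139]
top lever_post [245.9 228.2] 0.85 [0.49689535 0.15146327] 148.82155098430846 0.11910884595195868
top pointer [290.2 223.2] 0.74 [0.50983532 0.05462225] 201.57446364789428 0.0956670697237723
top pointer [248.2 216.5] 0.66 [0.52211227 0.1467271 ] 143.41263354414897 0.09550760375039281
top index [289.7 224.3] 0.5 [0.50741196 0.05567187] 200.47774182224208 0.09755256795016248
top index [370.6 221.1] 0.37 [ 0.51902278 -0.12204301] 249.36430257370836 0.22636666171732325
scene lever_post [219.9 199.4] 0.78 [0.49962184 0.15022187] 148.6491581084889 0.1161340195739083
scene lever_post [227.6 213.9] 0.38 [0.48925491 0.09935067] 175.01727411606808 0.1099606373823442
scene pointer [228.1 214.7] 0.62 [0.51187444 0.13954154] 150.22044968406428 0.10015125585480991
scene index [244.9 236.6] 0.48 [0.50619826 0.05781244] 199.0565258279524 0.09797084896137258
scene index [200.9 191.2] 0.41 [0.49924299 0.25393863] 121.23857962644166 0.19197157921254793
```

View pics/s3.png

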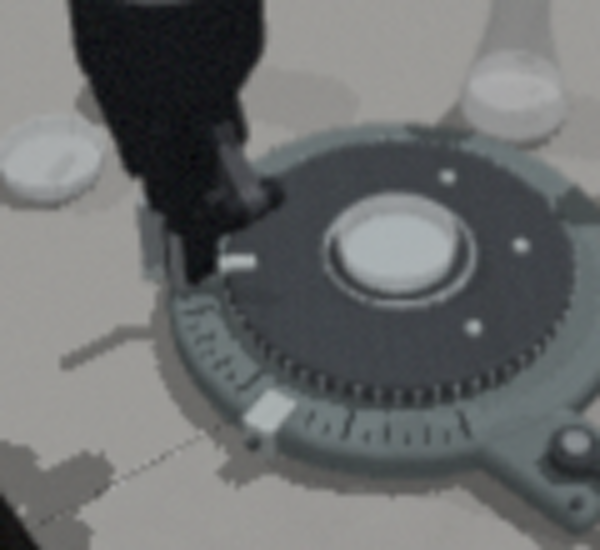

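```bash
python3 - <<'E'
from h import *
for z in(.04,.05,.06,.07,.08,.1): print(z,proj("scene",[.4836,.0866,z]),proj("top",[.4836,.0866,z]))
print(proj("scene",[[.497,.152,.08],[.497,.152,.036]]))
snap("top","t3.png",(215,120,385,250),4.6)
E
```

```text
0.04 [[229.57795213 230.35100028]] [[275.68410534 235.00850648]]
0.05 [[229.30809982 227.41874138]] [[276.03876605 235.1104145 ]]
0.06 [[229.03393542 224.43750953]] [[276.40104783 235.21451556]]
0.07 [[228.75536051 221.40613038]] [[276.77119907 235.32088123]]
0.08 [[228.47227392 218.32339389]] [[277.14947911 235.42958627]]
0.1 [[227.89214632 211.99882283]] [[277.93152118 235.65433021]]
[[218.55122479 199.42904416]
 [220.02964842 212.56624528]]
```

View pics/t3.png

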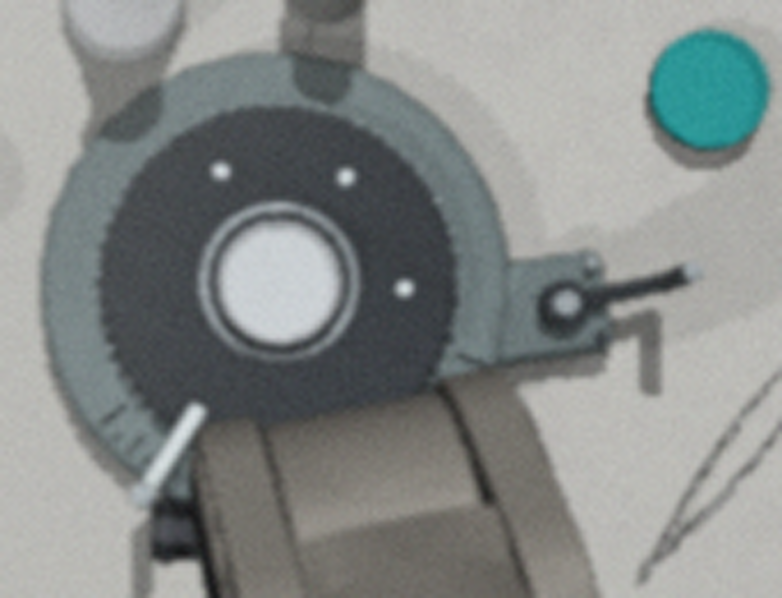

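The lever hasn't moved: the closed fingertips passed above or beside the post, with no force felt. I'll lift, go back to the start side and check the real tip height there.

Request:
move_arm --pt "0 0 3 0" --pt "0.2 2 1 0" --pt "0.2 3 0 0" --pt "0.2 3 0 0" --pt "0.3 3 0 0" --pt "0.3 0.3 0 0" --pt "0 0 -2 0" --pt "0 0 -2 0"

```text
t: 4.83
ee_pos: [0.4963, 0.2021, 0.0824]
ee_rot: [179.8, -0.1, 89.3]
force: [-0.9, -0.9, -1.0]
opening: 0.0
```

```bash
python3 - <<'E'
from h import *
s=r.sense();p=s["ee_pos"];print(s["t"],p,s["ee_rot"],s["force"])
for z in(.04,.06,.08,.1): print(z,proj("scene",[p[0],p[1],z]))
snap("scene","s4.png",(180,130,260,220),6.5)
E
```

```text
4.8333 [0.49629952 0.20214582 0.08235032] [ 1.79842016e+02 -9.65037183e-02  8.92644275e+01] [-0.9382602  -0.93948663 -1.00476228]
0.04 [[209.36146529 199.947601  ]]
0.06 [[208.56419869 194.08321787]]
0.08 [[207.7438978  188.03984808]]
0.1 [[206.89962576 181.80970639]]
```

View pics/s4.png

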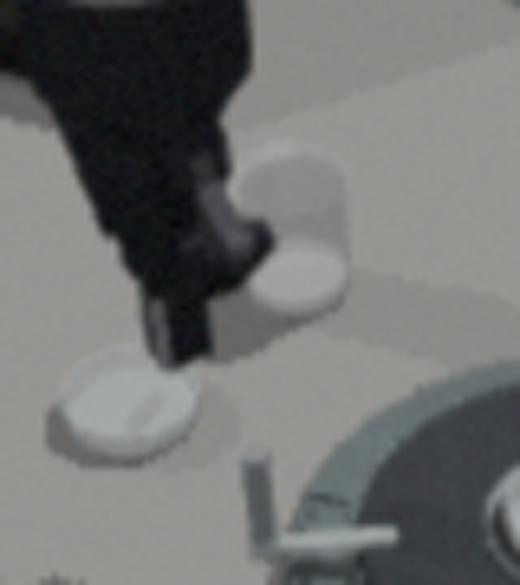

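Request:
move_arm --pt "0 -0.2 -1 0" --pt "0 -0.2 -1 0" --pt "0 -0.1 -1 0" --pt "0 0 -0.2 0" --pt "0 0 0 0" --pt "0 0 0 0" --pt "0 0 0 0" --pt "0 0 0 0"

```text
t: 5.55
ee_pos: [0.4957, 0.196, 0.0505]
ee_rot: [179.9, -0.0, 89.2]
force: [-0.4, 0.0, -0.2]
opening: 0.0
```

```bash
python3 - <<'E'
from h import *
s=r.sense();p=s["ee_pos"];print(s["t"],p,s["ee_rot"],s["force"])
for z in(.02,.03,.04,.06,.08): print(z,proj("scene",[p[0],p[1],z]))
snap("scene","s5.png",(180,130,260,220),6.5)
E
```

```text
5.55 [0.4957344  0.19599172 0.05052317] [ 1.79937867e+02 -3.85282156e-02  8.91582990e+01] [-0.41710298  0.04717932 -0.15622326]
0.02 [[211.15249203 207.11440216]]
0.03 [[210.77327942 204.28729185]]
0.04 [[210.38868919 201.41793084]]
0.06 [[209.60294345 195.5488399 ]]
0.08 [[208.79436354 189.49965296]]
```

View pics/s5.png

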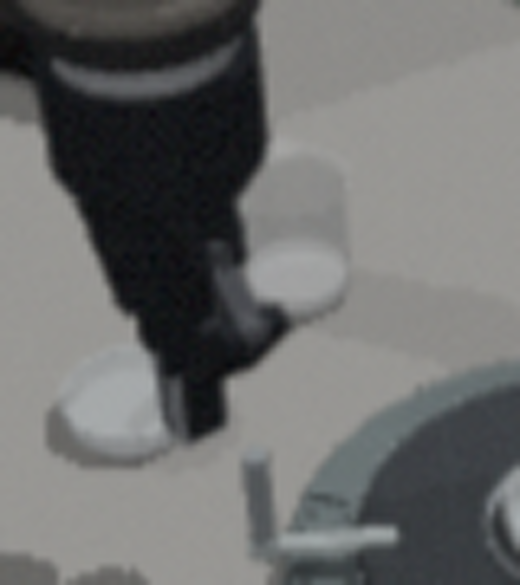

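Request:
move_arm --pt "0 -1 0 0" --pt "-0.2 -0.9 0 0" --pt "-0.2 -0.8 0 0" --pt "-0.2 -0.8 0 0" --pt "-0.2 -0.8 0 0" --pt "-0.2 -0.8 0 0" --pt "-0.2 -0.8 0 0" --pt "-0.2 -0.7 0 0"

```text
t: 6.27
ee_pos: [0.4809, 0.1286, 0.0499]
ee_rot: [-180.0, 0.0, 89.1]
force: [-0.8, 2.3, -0.3]
opening: -0.0
```

```bash
cat > chk.py <<'E'
from h import *
s=r.sense();print(s["t"],s["ee_pos"],s["force"])
ax=np.array([.5988,.0898])
for cam in("top","scene"):
  r.get_image(cam)
  for n,z in(("lever_post",.08),("pointer",.03),("index",.03)):
    for d in r.spot_point(n,cam)[:2]:
        w=atz(cam,d["centre"],z)[:2];print(cam,n,np.round(d["centre"],1),round(d["confidence"],2),w.round(4),"ang %.1f rad %.4f"%(np.degrees(np.arctan2(*(w-ax)[::-1]))%360,np.linalg.norm(w-ax)))
E
python3 chk.py
```

```text
6.2667 [0.480924   0.12855892 0.04986405] [-0.84625068  2.29516366 -0.25304008]
scene lever_post [225.  209.3] 0.89 [0.4922 0.1152] ang 166.6 rad 0.1096
scene lever_post [322.2 202.1] 0.22 [0.6871 0.003 ] ang 315.5 rad 0.1238
scene pointer [231.4 226.9] 0.71 [0.4971 0.1011] ang 173.7 rad 0.1024
scene index [244.1 236.7] 0.65 [0.5045 0.0586] ang 198.3 rad 0.0993
```

The post now moves, with about 2.3 N of force. Carrying on round the arc.

Request:
move_arm --pt "-0.1 -0.8 0 0" --pt "0 -0.8 0 0" --pt "0 -0.8 0 0" --pt "0 -0.8 0 0" --pt "0.1 -0.7 0 0" --pt "0.1 -0.6 0 0" --pt "0.1 -0.4 0 0" --pt "0 0 0 0"

```text
t: 7.33
ee_pos: [0.4836, 0.0792, 0.0499]
ee_rot: [180.0, 0.0, 89.0]
force: [-0.8, -0.5, -0.7]
opening: 0.0001
```

```bash
python3 chk.py; python3 - <<'E'
from h import *
snap("scene","s6.png",(190,170,300,270),6)
E
```

```text
7.3333 [0.48359323 0.07915209 0.04991757] [-0.83357434 -0.48534608 -0.73638063]
top index [240.8 121.1] 0.41 [0.7322 0.1686] ang 30.6 rad 0.1549
scene pointer [241.6 235.5] 0.97 [0.5019 0.065 ] ang 194.4 rad 0.1000
scene pointer [293.6 179.2] 0.29 [0.7261 0.1488] ang 24.9 rad 0.1403
scene index [246.2 237.9] 0.66 [0.5064 0.0529] ang 201.8 rad 0.0995
```

View pics/s6.png

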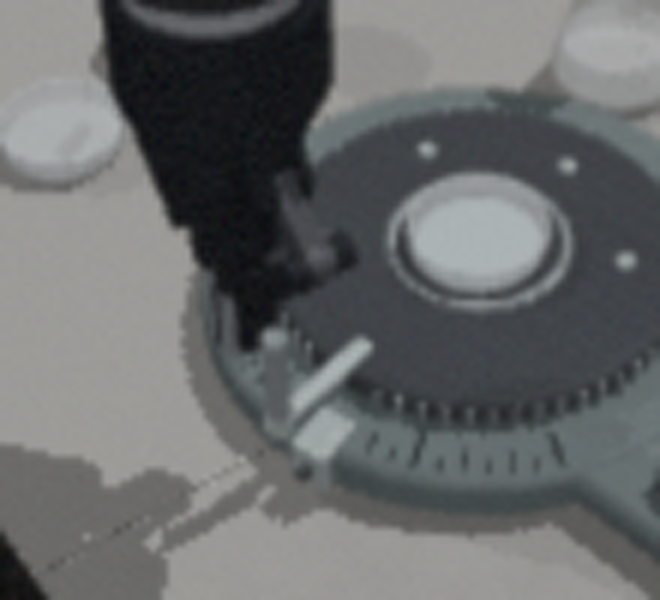

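Request:
move_arm --pt "0.1 -0.3 0 0" --pt "0 -0.3 0 0" --pt "0.1 -0.2 0 0" --pt "0 -0.2 0 0" --pt "0 -0.1 0 0" --pt "0 0 0 0" --pt "0 0 0 0" --pt "0 0 0 0"

```text
t: 8.45
ee_pos: [0.4852, 0.0695, 0.0499]
ee_rot: [-180.0, 0.0, 89.1]
force: [0.1, 1.8, 0.5]
opening: -0.0
```

```bash
python3 chk.py; python3 -c "
from h import *
ax=np.array([.5988,.0898])
def a(px,z):
    w=atz('scene',px,z)[:2]-ax;print(np.degrees(np.arctan2(w[1],w[0]))%360,np.linalg.norm(w))
a((235.5,225.8),.08);a((251,227.5),.0355)
print(r.spot_point('lever_post','scene'))"
```

```text
8.45 [0.48523013 0.06954971 0.04993835] [0.06193581 1.83010281 0.53698557]
scene lever_post [241.5 225.4] 0.67 [0.4954 0.052 ] ang 200.1 rad 0.1101
scene lever_post [245.4 239.4] 0.46 [0.4802 0.0144] ang 212.5 rad 0.1406
scene pointer [243.8 240.4] 0.95 [0.4979 0.0499] ang 201.6 rad 0.1085
scene index [244.1 236.8] 0.4 [0.5044 0.0584] ang 198.4 rad 0.0995
195.17820837584352 0.11878782363611298
197.40498024069356 0.07140011749786261
[{'centre': [241.5, 225.4], 'confidence': 0.67}, {'centre': [245.4, 239.4], 'confidence': 0.46}]
```

Request:
move_arm --pt "0.1 -0.2 0 0" --pt "0 -0.1 0 0" --pt "0 0 0 0" --pt "0 0.6 0 0" --pt "0 0.8 0 0" --pt "0 0 3 0" --pt "0 0 4 0" --pt "0 0 4 0"

```text
t: 9.57
ee_pos: [0.4851, 0.0811, 0.1604]
ee_rot: [-179.8, 0.1, 89.2]
force: [0.6, 0.7, -0.9]
opening: -0.0002
```

Request:
move_arm --pt "0 -4 1 0" --pt "0 -4 0 0" --pt "0 -4 0 0" --pt "0 -4 0 0" --pt "0 -4 0 0" --pt "0 -4 0 0" --pt "0 -3 0 0" --pt "0 0 0 0"

```text
t: 10.23
ee_pos: [0.4854, -0.1962, 0.1703]
ee_rot: [180.0, 0.2, 88.6]
force: [0.5, 0.6, -0.6]
opening: 0.0
```

```bash
python3 chk.py; python3 - <<'E'
from h import *
snap("top","t7.png",(215,120,385,250),4.6)
E
```

```text
10.2333 [ 0.48537203 -0.19619648  0.17033193] [ 0.52640263  0.57740265 -0.57128238]
top lever_post [296.5 231.4] 0.78 [0.4929 0.0467] ang 202.2 rad 0.1144
top lever_post [191.7 221.4] 0.57 [0.5082 0.2629] ang 117.6 rad 0.1954
top pointer [288.2 219.5] 0.88 [0.5178 0.0592] ang 200.7 rad 0.0866
top index [292.1 224.2] 0.37 [0.5078 0.0504] ang 203.4 rad 0.0992
scene lever_post [241.  226.2] 0.58 [0.4932 0.0507] ang 200.3 rad 0.1126
scene pointer [246.  238.5] 0.58 [0.5051 0.0517] ang 202.1 rad 0.1012
scene index [245.  235.3] 0.42 [0.5086 0.0609] ang 197.7 rad 0.0947
```

View pics/t7.png

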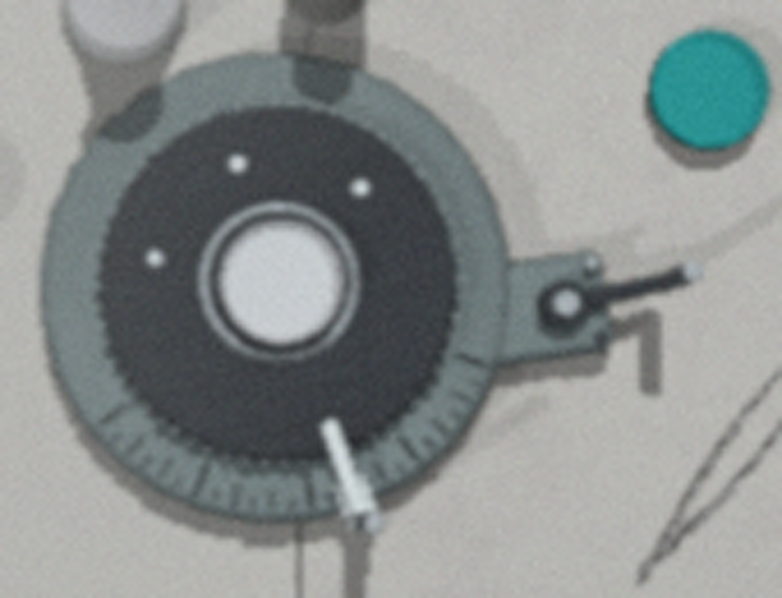

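```bash
python3 - <<'E'
from h import *
ax=np.array([.5988,.0898]);axs=[]
# polar sampling in the top view at given height
def prof(img,rad,z,lo=190,hi=214):
    th=np.arange(lo,hi,.1);P=np.c_[ax[0]+rad*np.cos(np.radians(th)),ax[1]+rad*np.sin(np.radians(th)),np.full(len(th),z)]
    p=((proj("top",P)-[215,120]+.5)*4.6-.5).astype(np.float32)
    g=cv2.remap(img,p[:,0],p[:,1],cv2.INTER_LINEAR)[:,0].astype(float);return th,g
a=cv2.imread("pics/t1.png",0);b=cv2.imread("pics/t7.png",0)
def cen(img,rad,z,lo=190,hi=214):
    th,g=prof(img,rad,z,lo,hi);w=np.clip(g-(g.max()+np.median(g))/2,0,None);return round((th*w).sum()/w.sum(),2),round((w>0).sum()*.1*np.pi/180*rad*1e3,1)
for R in(.104,.108,.112): print("clip before",R,cen(a,R,.027))
for R in(.065,.072,.08): print("arm before",R,cen(a,R,.0355,138,160))
for R in(.065,.072,.08,.09,.1): print("arm now",R,cen(b,R,.0355))
# clip from scene view, with axis the same
E
```

```text
clip before 0.104 (np.float64(201.62), np.float64(15.6))
clip before 0.108 (np.float64(201.55), np.float64(15.3))
clip before 0.112 (np.float64(201.5), np.float64(16.2))
arm before 0.065 (np.float64(150.36), np.float64(6.0))
arm before 0.072 (np.float64(147.74), np.float64(8.2))
arm before 0.08 (np.float64(147.79), np.float64(8.5))
arm now 0.065 (np.float64(201.69), np.float64(5.4))
arm now 0.072 (np.float64(201.28), np.float64(8.5))
arm now 0.08 (np.float64(201.18), np.float64(8.5))
arm now 0.09 (np.float64(201.33), np.float64(7.4))
arm now 0.1 (np.float64(201.45), np.float64(10.8))
```

Measured in the top view, the arm stands at about 201.3° and the clip at about 201.6°, so the setting is good. Next is the clamp.

Request:
move_arm --pt "1.5 1.27 0 -7" --pt "1.5 1.27 0 -7" --pt "1.5 1.27 0 -7" --pt "1.5 1.27 0 -7" --pt "1.5 1.27 0 -7" --pt "1.5 1.25 0 -7" --pt "0 0 -4 0" --pt "0 0 -4 0"

```text
t: 11.35
ee_pos: [0.5799, -0.1112, 0.091]
ee_rot: [179.7, -0.3, 47.3]
force: [-0.7, 0.3, -0.7]
opening: -0.0003
```

Request:
move_arm --pt "0 0 -4 0" --pt "0 0 0 0" --pt "0.85 0.45 0 0" --pt "0.9 0.5 0 0" --pt "0.6 0.25 0 0" --pt "0.6 0.25 0 0" --pt "0.5 0.4 0 0" --pt "0.5 0.4 0 0"

```text
t: 12.02
ee_pos: [0.6175, -0.0908, 0.0516]
ee_rot: [179.9, -0.1, 47.1]
force: [-2.2, -2.1, 1.3]
opening: -0.0004
```

```bash
python3 - <<'E'
from h import *
s=r.sense();print(s["t"],s["ee_pos"],s["force"])
for cam in("top","scene"):
    r.get_image(cam)
    for d in r.spot_point("clamp_post",cam)[:2]:print(cam,d,atz(cam,d["centre"],.077))
snap("scene","s8.png",(270,190,370,280),6)
E
```

```text
12.0167 [ 0.61752184 -0.09082305  0.0516421 ] [-2.2045089  -2.12770766  1.26337181]
top {'centre': [286.8, 115.3], 'confidence': 0.67} [0.73664267 0.07147994 0.077     ]
top {'centre': [356.3, 165.7], 'confidence': 0.52} [ 0.63382574 -0.07733998  0.077     ]
```

View pics/s8.png

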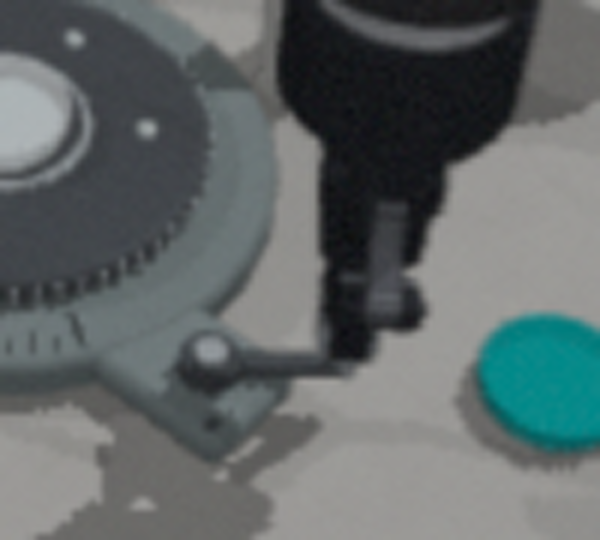

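Request:
move_arm --pt "0.3 0.4 0 0" --pt "0.3 0.4 0 0" --pt "0.2 0.4 0 0" --pt "0.1 0.4 0 0" --pt "0.1 0.4 0 0" --pt "0 0.2 0 0" --pt "0 0 0 0" --pt "0 0 0 0"

```text
t: 12.93
ee_pos: [0.6258, -0.0679, 0.0499]
ee_rot: [-180.0, -0.0, 47.2]
force: [0.2, 0.3, 0.1]
opening: 0.0001
```

Request:
move_arm --pt "0 0.1 0 0" --pt "0 0.1 0 0" --pt "0 0.1 0 0" --pt "0 0 0 0" --pt "0 0 0 0" --pt "0 0 0 0" --pt "0 0 0 0" --pt "0 0 0 0"

```text
t: 13.6
ee_pos: [0.6255, -0.0665, 0.0499]
ee_rot: [180.0, 0.0, 47.1]
force: [-1.8, -4.9, 0.5]
opening: 0.0001
```

Request:
move_arm --pt "0 0.1 0 0" --pt "0 0.1 0 0" --pt "0 0.1 0 0" --pt "0 0 0 0" --pt "0 0 0 0" --pt "0 0 0 0" --pt "0 0 0 0" --pt "0 0 0 0"

```text
t: 14.27
ee_pos: [0.6242, -0.0626, 0.0493]
ee_rot: [-179.9, 0.1, 47.2]
force: [-4.4, -2.6, -0.4]
opening: 0.0001
```

Request:
move_arm --pt "0 0.15 0 0" --pt "0 0.15 0 0" --pt "0 0.15 0 0" --pt "0 0.15 0 0" --pt "0 0 0 0" --pt "0 0 0 0" --pt "0 0 0 0" --pt "0 0 0 0"

```text
t: 14.93
ee_pos: [0.6258, -0.0564, 0.0499]
ee_rot: [-180.0, -0.0, 47.2]
force: [-1.8, -0.3, -0.5]
opening: -0.0003
```

```bash
python3 - <<'E'
from h import *
s=r.sense();print(s["t"],s["ee_pos"],s["force"])
snap("scene","s9.png",(270,190,370,280),6)
E
```

```text
14.9333 [ 0.62578512 -0.05637244  0.04988272] [-1.75630665 -0.29942544 -0.47378755]
```

View pics/s9.png

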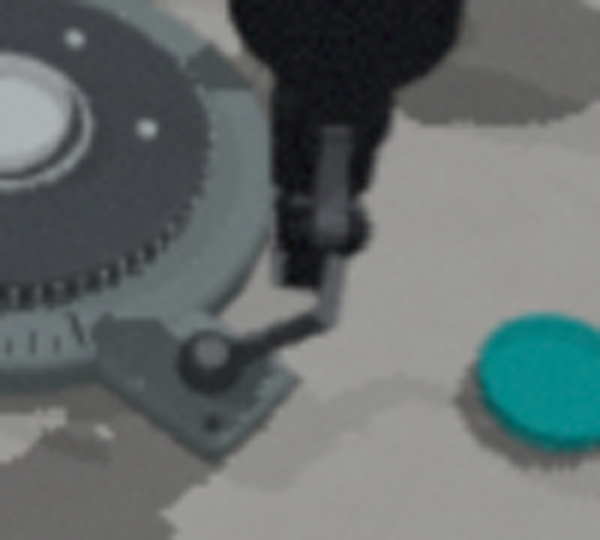

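```bash
python3 - <<'E'
from h import *
piv=np.array([.5936,-.0473])
for px,z in(((324.2,243.3),.036),((323.8,243.5),.04),((326.8,233.5),.077),((305.2,249),.05)):
    w=atz("scene",px,z);d=w[:2]-piv;print(w,np.linalg.norm(d),np.degrees(np.arctan2(d[1],d[0])))
r.get_image("scene");r.get_image("top")
for cam in("top","scene"):
    for d in r.spot_point("clamp_post",cam)[:2]:
        w=atz(cam,d["centre"],.077);e=w[:2]-piv;print(cam,d,w,np.degrees(np.arctan2(e[1],e[0])))
E
```

```text
[ 0.63541771 -0.06598015  0.036     ] 0.04580031909637577 -24.070517523730334
[ 0.63165944 -0.06802888  0.04      ] 0.04333829246134889 -28.57468710454969
[ 0.63119474 -0.07159583  0.077     ] 0.044762166734651346 -32.87280703474819
[ 0.58243651 -0.06116376  0.05      ] 0.017799641405036936 -128.8419860733129
top {'centre': [349.9, 161.5], 'confidence': 0.55} [ 0.64234688 -0.0637186   0.077     ] -18.61421415094614
scene {'centre': [326.0, 226.1], 'confidence': 0.77} [ 0.64451127 -0.05508201  0.077     ] -8.690639159868345
```

The finger slid off over the inner side of the post, short of the stop or at it. I'll lift clear, turn the tool so its face meets the end of the arc squarely, and re-measure.

Request:
move_arm --pt "0 0 3 0" --pt "0 0 4 0" --pt "0 0 3 0" --pt "-1 -2 0 7" --pt "-2 -3 0 7" --pt "-3 -3 0 7" --pt "-4 -3 0 7" --pt "-4 -2 0 7"

```text
t: 15.85
ee_pos: [0.4958, -0.1824, 0.1506]
ee_rot: [179.8, 0.1, 82.4]
force: [0.1, -2.0, 0.4]
opening: 0.0003
```

```bash
cat > cl.py <<'E'
from geo import *
s=r.sense();print(s["t"],s["ee_pos"],s["ee_rot"])
piv=np.array([.5936,-.0473]);c={}
for cam in("top","scene"):
    r.get_image(cam)
    for d in r.spot_point("clamp_post",cam)[:2]:
        w=atz(cam,d["centre"],.077);e=w[:2]-piv;print(cam,d,w,np.linalg.norm(e),np.degrees(np.arctan2(e[1],e[0])))
# top view: dark lever profile around pivot
g=cv2.cvtColor(r.get_image("top"),cv2.COLOR_RGB2GRAY)
th=np.arange(-90,30,1.)
for R in(.022,.028,.034,.04):
    P=np.c_[piv[0]+R*np.cos(np.radians(th)),piv[1]+R*np.sin(np.radians(th)),np.full(len(th),.035)]
    p=proj("top",P).astype(np.float32);v=cv2.remap(g,p[:,0],p[:,1],cv2.INTER_LINEAR)[:,0].astype(float)
    k=v.argmin();w=np.clip(v.min()+25-v,0,None);w[abs(th-th[k])>20]=0;print(R,v.min(),np.median(v),"dark at",(th*w).sum()/w.sum())
E
python3 cl.py
```

```text
15.85 [ 0.49576261 -0.1824423   0.15061291] [1.79800741e+02 7.76870941e-02 8.24241590e+01]
top {'centre': [348.3, 161.2], 'confidence': 0.58} [ 0.64288654 -0.06032922  0.077     ] 0.05097963750152697 -14.807774435909895
0.022 43.0 112.0 dark at -12.684981684981684
0.028 43.0 161.5 dark at -10.327354260089686
0.034 40.0 166.0 dark at -9.125
0.04 38.0 169.0 dark at -8.700787401574804
```

The lever is at about −10°, and I predicted the stop at about −11°. I'll confirm with a square push on the post.

Request:
move_arm --pt "2.9 1.4 0 0" --pt "2.9 1.4 0 0" --pt "2.9 1.4 0 0" --pt "2.9 1.4 0 0" --pt "2.9 1.4 0 0" --pt "0 0 -3.3 0" --pt "0 0 -3.3 0" --pt "0 0 -3.4 0"

```text
t: 16.77
ee_pos: [0.6438, -0.107, 0.0489]
ee_rot: [179.8, -0.1, 82.3]
force: [-0.9, 0.5, 0.0]
opening: 0.0003
```

Request:
move_arm --pt "0 0.5 0 0" --pt "0 0.5 0 0" --pt "0 0.5 0 0" --pt "0 0.3 0 0" --pt "0 0.3 0 0" --pt "0 0.2 0 0" --pt "0 0 0 0" --pt "0 0 0 0"

```text
t: 17.43
ee_pos: [0.6411, -0.0869, 0.0507]
ee_rot: [179.9, -0.0, 82.2]
force: [1.0, -1.5, -0.5]
opening: -0.0003
```

Request:
move_arm --pt "0 0.2 0 0" --pt "0 0.2 0 0" --pt "0 0.2 0 0" --pt "0 0.2 0 0" --pt "0 0.2 0 0" --pt "0 0 0 0" --pt "0 0 0 0" --pt "0 0 0 0"

```text
t: 18.1
ee_pos: [0.6406, -0.077, 0.0499]
ee_rot: [-180.0, 0.0, 82.1]
force: [0.1, 0.5, 0.4]
opening: 0.0001
```

Request:
move_arm --pt "0 0.1 0 0" --pt "0 0.1 0 0" --pt "0 0.1 0 0" --pt "0 0 0 0" --pt "0 0 0 0" --pt "0 0 0 0" --pt "0 0 0 0" --pt "0 0 0 0"

```text
t: 18.77
ee_pos: [0.6407, -0.0757, 0.05]
ee_rot: [180.0, 0.1, 82.1]
force: [1.2, -5.3, 0.5]
opening: 0.0001
```

Request:
move_arm --pt "0 0.1 0 0" --pt "0 0.1 0 0" --pt "0 0.1 0 0" --pt "0 0.1 0 0" --pt "0 0 0 0" --pt "0 0 0 0" --pt "0 0 0 0" --pt "0 0 0 0"

```text
t: 19.43
ee_pos: [0.6406, -0.0752, 0.0501]
ee_rot: [179.9, 0.3, 81.9]
force: [-0.4, -11.0, -1.4]
opening: 0.0002
```

The finger barely moved and the force rose to 11 N, so the clamp is at its stop. Retracting for a final check.

Request:
move_arm --pt "0 -1 0 0" --pt "0 -1.5 0 0" --pt "0 0 3 0" --pt "0 0 4 0" --pt "-1 -2 3 0" --pt "-4 -1 0 0" --pt "-4 -2 0 0" --pt "-4 -3 0 0"

```text
t: 20.1
ee_pos: [0.5187, -0.1674, 0.1504]
ee_rot: [180.0, -0.1, 82.3]
force: [-0.1, -0.2, 0.0]
opening: 0.0
```

Request:
move_arm --pt "0 -3 0 0" --pt "0 -3 0 0" --pt "0 -3 0 0" --pt "0 0 0 0" --pt "0 0 0 0" --pt "0 0 0 0" --pt "0 0 0 0" --pt "0 0 0 0"

```text
t: 20.77
ee_pos: [0.5205, -0.257, 0.1498]
ee_rot: [-180.0, -0.1, 82.3]
force: [0.8, -0.8, -0.2]
opening: 0.0004
```

```bash
python3 cl.py; python3 chk.py; python3 - <<'E'
from h import *
snap("top","t9.png",(215,120,385,250),4.6)
ax=np.array([.5988,.0898]);img=cv2.imread("pics/t9.png",0)
for R in(.072,.08,.09,.1):
    th=np.arange(190,214,.1);P=np.c_[ax[0]+R*np.cos(np.radians(th)),ax[1]+R*np.sin(np.radians(th)),np.full(len(th),.0355)]
    p=((proj("top",P)-[215,120]+.5)*4.6-.5).astype(np.float32);g=cv2.remap(img,p[:,0],p[:,1],cv2.INTER_LINEAR)[:,0].astype(float)
    w=np.clip(g-(g.max()+np.median(g))/2,0,None);print("arm",R,(th*w).sum()/w.sum())
for n in("spare_dish","beaker","flask","bottle","tweezers","dish"):
    for d in r.spot_point(n,"top")[:2]:print(n,atz("top",d["centre"],.034*(n=="dish")).round(3),d["confidence"])
E
```

```text
20.7667 [ 0.5204714  -0.25700277  0.14979319] [-1.79988049e+02 -5.24713859e-02  8.22810283e+01]
top {'centre': [344.4, 159.4], 'confidence': 0.73} [ 0.64646907 -0.05203884  0.077     ] 0.0530810297307808 -5.121937086816227
scene {'centre': [326.0, 224.0], 'confidence': 0.78} [ 0.64879181 -0.05056492  0.077     ] 0.05528830037105545 -3.3854394728648867
0.022 45.0 110.5 dark at -11.36038961038961
0.028 42.0 160.0 dark at -10.053811659192824
0.034 45.0 167.0 dark at -9.283018867924529
0.04 38.0 170.0 dark at -8.760330578512397
21.0167 [ 0.52022923 -0.25801928  0.14992884] [-0.27096216  0.64779449 -0.08215671]
top lever_post [297.3 228.9] 0.84 [0.4981 0.0451] ang 203.9 rad 0.1102
top lever_post [371.4 222.9] 0.48 [ 0.5145 -0.1091] ang 247.0 rad 0.2160
top pointer [289.8 223.8] 0.65 [0.5085 0.0555] ang 200.8 rad 0.0966
top index [291.9 221.5] 0.37 [0.5136 0.051 ] ang 204.5 rad 0.0936
scene lever_post [240.3 225.5] 0.61 [0.4931 0.0533] ang 199.0 rad 0.1118
scene pointer [247.2 236.3] 0.75 [0.511  0.0555] ang 201.3 rad 0.0943
scene index [199.9 196.1] 0.49 [0.488  0.2388] ang 126.6 rad 0.1857
scene index [246.1 238.1] 0.4 [0.5059 0.0525] ang 201.9 rad 0.1001
arm 0.072 201.272559716897
arm 0.08 201.16982392228232
arm 0.09 201.33585732165145
arm 0.1 201.6509776140543
spare_dish [0.504 0.271 0.   ] 0.78
bottle [ 0.759  0.064 -0.   ] 0.69
tweezers [ 0.521 -0.133  0.   ] 0.69
dish [ 0.699 -0.111  0.034] 0.71
dish [0.601 0.093 0.034] 0.66
```

The setting is unchanged and the clamp is at its stop. The network's spare-dish reading moved by about 10 mm, so I'll compare the pictures before handing in.

```bash
python3 - <<'E'
from h import *
a=cv2.imread("pics/top0.png");b=r.get_image("top")[:,:,::-1]
d=cv2.GaussianBlur(cv2.absdiff(a,b),(5,5),0).max(2)
for n,(u,v) in dict(spare=(188,222),beaker=(176,177),flask=(241,120),bottle=(288,108),tweez=(374,222),dish=(274,181)).items():
    A=cv2.cvtColor(a,6)[v-20:v+20,u-20:u+20].astype(np.float32);B=cv2.cvtColor(np.ascontiguousarray(b),6)[v-20:v+20,u-20:u+20].astype(np.float32)
    print(n,d[v-16:v+16,u-16:u+16].max(),cv2.phaseCorrelate(A,B))
E
```

```text
spare 14 ((0.004538827896663378, 0.017972090016655784), 0.8782647353410721)
beaker 5 ((-0.0051168524049600705, -0.2145562432032868), 1.00771914601326)
flask 5 ((-0.0044068383242787945, 0.14203389872162475), 0.9343630529940128)
bottle 5 ((0.07563356848075031, 0.0773134934042723), 0.9644334790110588)
tweez 14 ((1.4712744134336369, -0.06373182450445825), 0.22422241985797883)
dish 23 ((0.261824341524985, -0.16745850575859578), 0.7617118364572525)
```

Nothing has shifted; the small differences come from shadows and the stage's own turn. Handing in.

```bash
python3 -c "
from rig import r
print(r.close_job(), r.sense()['t'])"
```

```text
the job is handed in; nothing more can be done
the job is handed in; nothing more can be done
```

The stage lever is set on the index clip, the clamp lever is pushed to its stop, and the job is handed in. It took about 21 s of the 54 s allowed.

- **Stage lever:** I pushed the post round with the closed fingers. My own edge measurement in the top view put the arm at 201.2–201.7° and the clip at 201.5–201.6°, about 0.3° apart. It read the same before and after clamping. The networks' point readings scattered more, by a few degrees, so I did not rely on them.
- **Clamp lever:** It stands at about −10° in world axes; I predicted the stop at −11°. A final square push confirmed the stop: 4 mm commanded moved it only 0.5 mm, and the force rose to 11 N.
- **Surroundings:** Comparing first and last top pictures showed no shift of the spare dish, beaker, flask, bottle or the dish in its seat. For the tweezers that comparison was weak (a shadow, I believe), but the network placed them within 2 mm of before. The network's spare-dish position had moved by about 10 mm; the picture comparison did not bear that out.

**What went wrong on the way:**
- The first pass at the lever went above the post without touching it. The fingertips looked about 2–3 cm higher in the pictures than the tip distance given, so I repeated it lower.
- On the first clamp push the finger slid over the inner side of the post at the end of the arc. I repeated that push squarely.

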